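Build up the stone sieves on the shaker

ROBOT

A 6-joint arm with a two-finger parallel gripper is mounted at the origin on a cart in front of the work surface, level with it; the furniture and walls round the work are solid. World frame = base frame: x ahead of the robot, y to its left, z up, the work surface at z = 0. Lengths are in m, angles in rad, forces in N, time in s.
With the tool pointing down it reaches from about 0.375 to 0.825 m from the base axis. Payload 5.5 kg.
Tool frame: the origin (TCP) lies at the very end of the fingers, on their centre line; the grasp point (between the pads) lies 19 mm behind it; z points along the fingers, y is the line along which they close (so a half turn about z gives the same grasp; the last joint's range is limited). The gripper opens to 85 mm and grips with 20 to 120 N. Pads are 22 mm wide; open, the fingers measure 114 mm over their backs; the gripper's body (76 mm by 85 mm) begins 54 mm behind the grasp point. The pads swing forward as they close: fully open they stand 13 mm farther back than shut.
Start: joints at [-1.11, 0.314, -0.047, 1.21, 0, 1.571], TCP at [0.267, -0.537, 0.205] pointing down, gripper open.
Joint ranges: [-2.67, 2.67], [-0.69, 1.73], [-1.03, 1.25], [-2.08, 2.16], [-1.42, 1.45], [-3.14, 3.14]. Speed limits (rad/s): [2.39, 2.39, 3.01, 3.14, 3.14, 3.14].

INTERFACE

Orientations are given as a unit quaternion [x, y, z, w].
In Python, from bench import ctrl gives the robot as it stands. The module is installed in compiled form; this text tells all that it offers.
- The arm moves only by the tool arm_command, never from a script. Its arguments are lists of equal length, an entry for each row: "translation": the shift along the world's x, y, z in m, a list of three; "twist": the turn, a rotation vector about the world's x, y, z in rad, a list of three; "fingers": the gripper command: -1 is fully open, 1 is shut, values between are in proportion. A call has 1 to 10 rows; each row shifts and turns the commanded pose from where the row before left it; what a row does not reach is not made up. A row lasts 1/12 s, in which the tool goes at most 41.7 mm and 7.16 degrees, less where a joint would pass 70% of its speed; a pose out of reach is approached as far as the arm can. A call with a gripper value outside its range is refused whole. The fingers move at their own pace and stop on an object; the grip force is fixed at half the most. Time passes only in rows, so rows that do not move let the fingers close. It gives the time, the measured TCP pose, the force, the opening and the grip force at its end, in the units of the state.
- ctrl.sense(): the state, without advancing time (a new reading comes with each control period).
- ctrl.capture(name): name is "scene" or "top" or "wrist"; returns a dict with "frame" (480x640x3 uint8, red, green, blue), "fx", "fy", "cx", "cy" (pixels), "T" (4x4, takes a point from camera to world coordinates). Camera axes: x right, y up, looking along -z (the intrinsics and any distortion apply to the point x, -y, -z); pixel columns grow to the right and rows downward; lengths in m; the calibration is good to about 2 mm. A picture is of the moment at which its call begins. There is no depth.
- ctrl.sign_off(): hands the job in; it is judged then, once.
The state is a dict: "time_s": time; "q": joint angles; "joint_velocities": joint speeds; "joint_efforts": joint torques, N m; "ee_pos": TCP position; "tool_rot": TCP orientation; "wrist_force": force on the tool from outside, world axes, zero at the start; "ft_torque": the same for the moment, N m; "finger_gap": finger opening in m; "finger_force": force on a finger pad.
Only numpy, scipy, OpenCV 4.12 (cv2) and the standard library are available. Lean on these libraries where they do the work, as an engineer would, in place of code of your own. Each camera call takes 0.05 s, during which the arm holds its last target. There are 200 camera calls.

TASK

Set up the sieves for sorting stones: stand the pan in the round seat of the sieve shaker, then build the sieves up on it from finest at the bottom through medium to coarsest on top, and close the stack with the lid. Each part must sit fully home and level in the one below, and the dop rack, the bottle and the V-block must be left alone.

Things in the scene. Friction and masses are not known exactly. Their poses are not given: they have to be found in the camera images.
- shaker: bench-top sieve shaker, fixed: white housing 120 x 104 mm (controls on the side that is its -x) with a round aluminium table on top, whose face is 40 mm above the bench and carries a raised locating ring of 65 mm inner and 75 mm outer diameter, 8 mm high. The pan stands inside this ring. Origin: under the centre of the ring, at bench height, z up.
- pan: collecting pan, plain round steel cup with a closed bottom without holes, 60 mm outer and 55 mm inner diameter, 28 mm high, the lowest 4 mm tapered to 53 mm. Origin: centre of its underside, z up. A sieve nested on it has its origin 19 mm above the pan's. About 100 g.
- sieve_fine: FINE sieve: woven wire mesh with square openings of about 2 mm. Round steel cup, mouth up, 60 mm outer, 55 mm inner diameter, 26 mm high: tapered skirt (41 to 50 mm) is the lowest 9 mm, straight 60 mm wall above; plate at 10.5 mm. Origin: centre of the underside, z up. Its skirt drops 9 mm into the mouth of the part below; a sieve nested on it stands 17 mm higher. 90 g.
- sieve_medium: MEDIUM sieve: plate with 19 round holes of 6 mm. Round steel cup, mouth up, 60 mm outer, 55 mm inner diameter, 26 mm high: tapered skirt (41 to 50 mm) is the lowest 9 mm, straight 60 mm wall above; plate at 10.5 mm. Origin: centre of the underside, z up. Its skirt drops 9 mm into the mouth of the part below; a sieve nested on it stands 17 mm higher. 90 g.
- sieve_coarse: COARSE sieve: plate with seven round holes of 12 mm. Round steel cup, mouth up, 60 mm outer, 55 mm inner diameter, 26 mm high: tapered skirt (41 to 50 mm) is the lowest 9 mm, straight 60 mm wall above; plate at 10.5 mm. Origin: centre of the underside, z up. Its skirt drops 9 mm into the mouth of the part below; a sieve nested on it stands 17 mm higher. 90 g.
- lid: lid of the set: steel disc of 60 mm diameter, 5 mm thick (at 9 to 14 mm height), a tapered 50 mm plug under it (lowest 9 mm), and a black knob on top, 18 mm diameter, at 21 to 32 mm height on a thinner neck. Origin: centre of the underside of the plug, z up. Nested, its origin is 17 mm above the sieve's. 90 g.
- dop_rack: bystander: round black rack with steel dops standing in it, 65 mm diameter, 33 mm high; loose. Origin: centre of its underside.
- flask: bystander: white plastic bottle with a blue cap, 44 mm diameter, 103 mm high, loose, at the left of the work. Origin: centre of its underside.
- grey_block: bystander: light grey V-block, 50 x 60 x 42 mm, loose, at the right of the work. Origin: centre of its underside.
There are look-alikes about, which are no part of the job. Leave any purple or red look-alike of the sieve_medium alone.

How it is judged:
By the outcome, as a careful person would: the job done as asked, in the order asked, and still so for the second after the job is handed in, with the robot touching nothing.
It also fails if it takes over 128 s, if anything falls off the work surface, if the arm or the gripper's body presses on something with over 40 N, if the wrist force passes 120 N, or if a joint passes its speed limit or range.

## Working session

There is one attempt and no reset: what is moved stays moved. The work goes in short steps, Python scripts to look and compute and a tool call to move; the robot and the scene stay as the last step left them, time stands still between calls to the robot, and variables do not carry over. Pictures are saved under pics/ and viewed, at most 14 in all, crops included, and the job is handed in when it is done.

Besides the shell and the picture viewer there is one more tool, called after "Emit:" as name(argument=value, ...) on one line, values as JSON. arm_command: Moves the arm, as the interface text tells. Its arguments: {"type":"object","properties":{"translation":{"type":"array","items":{"type":"array","items":{"type":"number"}}},"twist":{"type":"array","items":{"type":"array","items":{"type":"number"}}},"fingers":{"type":"array","items":{"type":"number"}}},"required":["translation","twist","fingers"]}

```bash
mkdir -p pics
cat > h.py <<'E'
from bench import ctrl
import cv2, numpy as np
def cap(n,f):
    c=ctrl.capture(n); cv2.imwrite('pics/'+f,c['frame'][:,:,::-1]); np.savez('pics/'+f+'.npz',**{k:c[k] for k in c}); return c
def w(c,u,v,z):
    T=np.array(c['T']); d=T[:3,:3]@np.array([(u-c['cx'])/c['fx'],-(v-c['cy'])/c['fy'],-1]); p=T[:3,3]
    return p+d*(z-p[2])/d[2]
def px(c,P):
    T=np.array(c['T']); q=T[:3,:3].T@(np.array(P)-T[:3,3]); return c['cx']+c['fx']*q[0]/-q[2], c['cy']-c['fy']*q[1]/-q[2]
E
python3 - <<'E'
from h import *
for n in("top","scene"):
    c=cap(n,n+'.png'); print({k:c[k] for k in c if k!='frame'})
print(ctrl.sense())
E
```

```text
{'fx': 592.4134859319606, 'fy': 592.4134859319606, 'cx': 325.70251746064093, 'cy': 246.36910210639718, 'T': array([[-0.00778739,  0.9863096 , -0.16472014,  0.34990793],
       [-0.99977133, -0.00439876,  0.02092684,  0.05833292],
       [ 0.01991578,  0.16484544,  0.98611832,  1.5473991 ],
       [ 0.        ,  0.        ,  0.        ,  1.        ]])}
{'fx': 453.77070317889115, 'fy': 453.77070317889115, 'cx': 317.63247951254533, 'cy': 224.04502378376048, 'T': array([[-0.52246022,  0.33723751, -0.78313867, -0.39965021],
       [-0.85247393, -0.18721802,  0.4880959 ,  0.68028317],
       [ 0.01798658,  0.92261599,  0.38530016,  0.54983686],
       [ 0.        ,  0.        ,  0.        ,  1.        ]])}
{'time_s': 0.1, 'q': array([-1.11001265e+00,  3.14147054e-01, -4.79882273e-02,  1.21023240e+00,
        6.44943667e-06,  1.57080133e+00]), 'joint_velocities': array([-3.05358234e-04, -5.43006257e-04,  2.30895292e-03, -3.74562167e-06,
       -1.18066250e-04, -9.25974172e-05]), 'joint_efforts': array([ 2.12024238e-04, -5.40767956e+01,  3.40541196e+01,  1.11919397e-02,
        7.59587260e-05,  1.04914128e-05]), 'ee_pos': array([ 0.26653359, -0.53690067,  0.20442178]), 'tool_rot': array([ 9.73577261e-01,  2.28356520e-01, -1.76278726e-04, -7.65652529e-04]), 'wrist_force': array([-0.59920262,  0.4159702 ,  0.52636184]), 'ft_torque': array([-0.04700587,  0.00821139,  0.01170415]), 'finger_force': 0.0, 'finger_gap': 0.08553234464666307}
```

View pics/top.png

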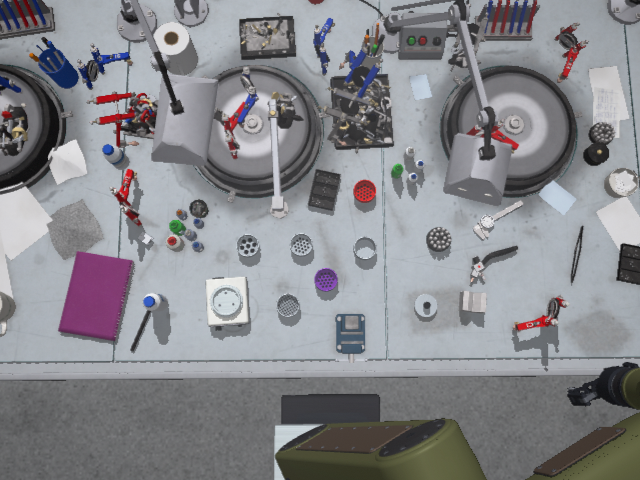

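View pics/scene.png

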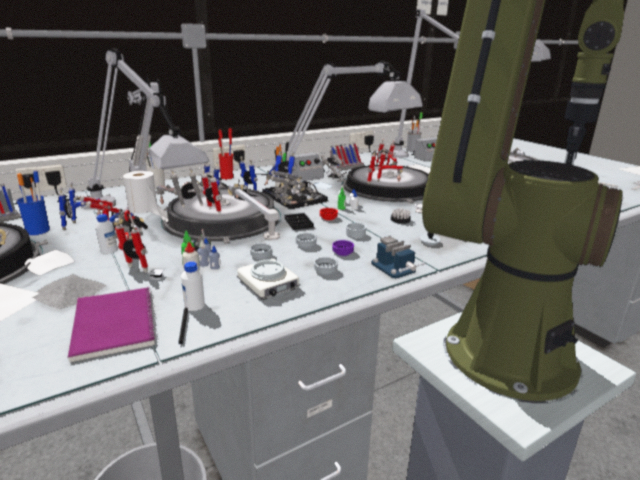

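Top view: coarse (248,245), medium (301,244), pan (365,249), fine (289,305), lid (425,306), shaker ring (227,301). Purple decoy is at (326,280), red decoy at (364,190), dop rack at (438,239).

Run:
```python
from h import *
c=dict(np.load('pics/top.png.npz'))
im=c['frame'][220:340,190:500,::-1]; cv2.imwrite('pics/crop.png',cv2.resize(im,None,fx=2.55,fy=2.55,interpolation=cv2.INTER_CUBIC))
for n,u,v,z in[('coarse',248,245,.026),('medium',301,244,.026),('pan',365,249,.028),('fine',289,305,.026),('lid',425,306,.02),('shaker',227,301,.048),('purple',326,280,.026),('rack',438,239,.03),('vb',473,302,.04),('flask',152,300,.1)]:
    print(n,w(c,u,v,z).round(4))
```

```text
coarse [0.6085 0.228  0.026 ]
medium [0.6106 0.0903 0.026 ]
pan [ 0.5963 -0.0761  0.028 ]
fine [0.4524 0.1212 0.026 ]
lid [ 0.4479 -0.2291  0.02  ]
shaker [0.4619 0.2763 0.048 ]
purple [0.5161 0.026  0.026 ]
rack [ 0.6216 -0.2675  0.03  ]
vb [ 0.456  -0.3487  0.04  ]
flask [0.4616 0.4502 0.1   ]
```

View pics/crop.png

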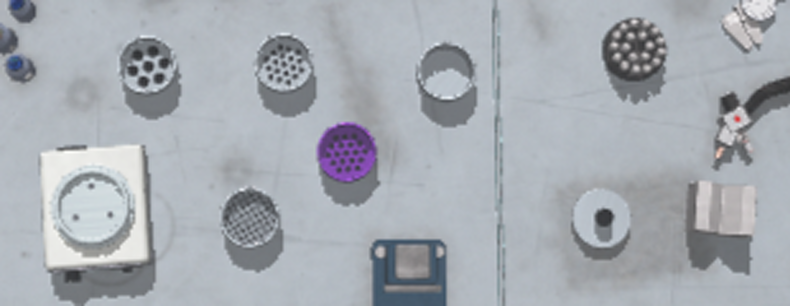

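Emit:
arm_command(translation=[[0.0205, 0.0288, 0], [0.0205, 0.0288, 0], [0.0205, 0.0288, 0], [0.0205, 0.0288, 0], [0.0205, 0.0288, 0], [0.0205, 0.0288, 0], [0.0205, 0.0288, 0], [0.0205, 0.0288, 0], [0.0205, 0.0288, 0], [0.0205, 0.0288, 0]], twist=[[0, 0, 0.111], [0, 0, 0.111], [0, 0, 0.111], [0, 0, 0.111], [0, 0, 0.111], [0, 0, 0.111], [0, 0, 0.111], [0, 0, 0.111], [0, 0, 0.111], [0, 0, 0.111]], fingers=[-1, -1, -1, -1, -1, -1, -1, -1, -1, -1])

```text
time_s: 0.93
ee_pos: [0.4723, -0.2477, 0.2049]
tool_rot: [0.705, 0.709, -0.0, -0.0]
wrist_force: [1.6, -0.3, -0.6]
finger_gap: 0.0855
finger_force: 0.0
```

Emit:
arm_command(translation=[[0.0205, 0.0288, 0], [0.0205, 0.0288, 0], [0.0205, 0.0288, 0], [0.0205, 0.0288, 0], [0.0205, 0.0288, 0], [0.0205, 0.0288, 0], [0, 0, 0], [0, 0, 0]], twist=[[0, 0, 0], [0, 0, 0], [0, 0, 0], [0, 0, 0], [0, 0, 0], [0, 0, 0], [0, 0, 0], [0, 0, 0]], fingers=[-1, -1, -1, -1, -1, -1, -1, -1])

```text
time_s: 1.6
ee_pos: [0.5951, -0.075, 0.2044]
tool_rot: [0.706, 0.708, -0.0, -0.0]
wrist_force: [-1.1, -0.4, -0.6]
finger_gap: 0.0854
finger_force: 0.0
```

Run:
```python
from h import *
c=cap("wrist","w1.png");s=ctrl.sense(); print(s['time_s'],s['ee_pos'],s['tool_rot'],s['q'],np.array(c['T']).round(3),c['fx'],c['cx'],c['cy'],px(c,[.596,-.076,.028]))
```

```text
1.65 [ 0.59444325 -0.07614713  0.20451177] [ 7.06579390e-01  7.07633364e-01 -6.24939699e-04 -4.42930640e-04] [-1.27137573e-01  3.13791520e-01 -4.82691262e-02  1.21020072e+00
 -4.47899950e-04  1.44216854e+00] [[ 1.    -0.004  0.     0.594]
 [ 0.004  0.956  0.293  0.001]
 [-0.001 -0.293  0.956  0.373]
 [ 0.     0.     0.     1.   ]] 342.4877122064198 327.1733837144397 241.69303042081367 (np.float64(329.3873583120198), np.float64(214.81845460526384))
```

View pics/w1.png

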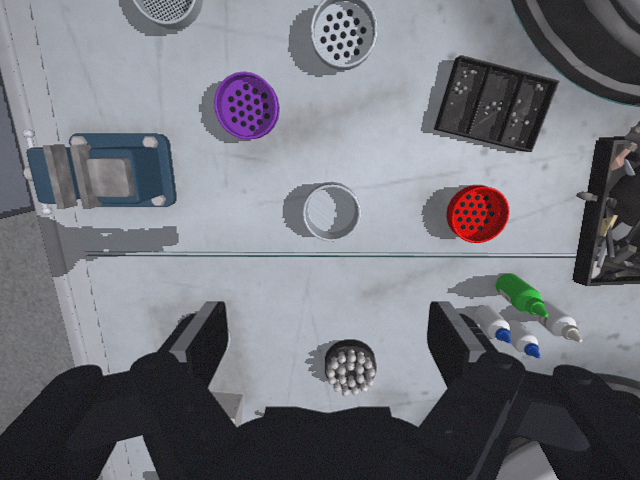

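The wrist view shows the pan rim centred at about (332,211), medium at (345,33), the red decoy at right (478,213).

Run:
```python
from h import *
c=dict(np.load('pics/w1.png.npz'))
print(w(c,332,211,.028),w(c,344.5,32.5,.026),w(c,351,370,.03))
g=cv2.cvtColor(c['frame'],cv2.COLOR_RGB2GRAY)
r=cv2.HoughCircles(cv2.GaussianBlur(g,(3,3),0),cv2.HOUGH_GRADIENT,1,40,param1=120,param2=18,minRadius=26,maxRadius=34)
print(r)
```

```text
[ 0.59865478 -0.07199395  0.028     ] [0.60857535 0.08969079 0.026     ] [ 0.62256816 -0.26278047  0.03      ]
[[[330.5  212.5   27.4 ]
  [476.5  211.5   31.1 ]
  [345.5   33.5   33.4 ]
  [251.5  105.5   30.1 ]
  [349.5  365.5   26.35]]]
```

Emit:
arm_command(translation=[[0.0025, 0.0025, -0.035], [0, 0, -0.035], [0, 0, -0.035], [0, 0, -0.035], [0, 0, -0.02], [0, 0, -0.02], [0, 0, -0.0165], [0, 0, 0], [0, 0, 0]], twist=[[0, 0, 0], [0, 0, 0], [0, 0, 0], [0, 0, 0], [0, 0, 0], [0, 0, 0], [0, 0, 0], [0, 0, 0], [0, 0, 0]], fingers=[-1, -1, -1, -1, -1, -1, -1, -1, -1])

```text
time_s: 2.4
ee_pos: [0.5956, -0.0752, 0.0081]
tool_rot: [0.708, 0.706, -0.001, -0.001]
wrist_force: [0.2, -0.6, 0.4]
finger_gap: 0.0852
finger_force: 0.0
```

Emit:
arm_command(translation=[[0, 0, 0], [0, 0, 0], [0, 0, 0], [0, 0, 0], [0, 0, 0], [0, 0, 0], [0, 0, 0], [0, 0, 0], [0, 0, 0], [0, 0, 0]], twist=[[0, 0, 0], [0, 0, 0], [0, 0, 0], [0, 0, 0], [0, 0, 0], [0, 0, 0], [0, 0, 0], [0, 0, 0], [0, 0, 0], [0, 0, 0]], fingers=[1, 1, 1, 1, 1, 1, 1, 1, 1, 1])

```text
time_s: 3.23
ee_pos: [0.5973, -0.0741, 0.0086]
tool_rot: [0.707, 0.707, -0.0, -0.0]
wrist_force: [-1.1, 0.3, 0.3]
finger_gap: 0.0004
finger_force: 0.0
```

Run:
```python
from h import *
c=cap("wrist","w2.png");s=ctrl.sense(); print(s['time_s'],s['ee_pos'])
```

```text
3.2833 [ 0.59726658 -0.07408913  0.00864757]
```

View pics/w2.png

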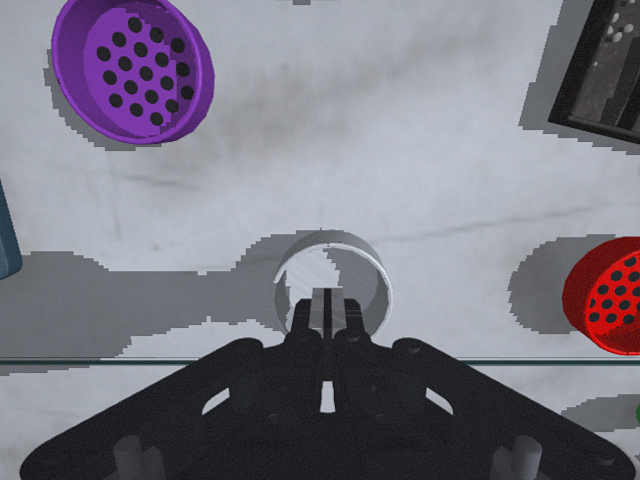

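Run:
```python
from h import *
c=dict(np.load('pics/w2.png.npz'))
print(np.array(c['T']).round(3))
for u,v in[(274,290),(391,290),(333,232),(333,243)]: print(u,v,w(c,u,v,.028).round(4),w(c,u,v,0.0).round(4))
for P in [(.597,-.074,.028),(.597,-.044,.028),(.567,-.074,.028),(.627,-.074,.028),(.597,-.104,.028),(.597,-.074,.0086),(.597,-.044,0)]: print(P,np.round(px(c,P)))
t=dict(np.load('pics/top.png.npz'))
print(ctrl.sense()['q'])
cv2.imwrite('pics/w2c.png',cv2.resize(c['frame'][215:360,240:430,::-1],None,fx=4,fy=4,interpolation=cv2.INTER_CUBIC))
```

```text
[[ 1.    -0.001  0.     0.596]
 [ 0.     0.956  0.293  0.002]
 [-0.    -0.293  0.956  0.177]
 [ 0.     0.     0.     1.   ]]
274 290 [ 0.5708 -0.0681  0.028 ] [ 0.566  -0.0812  0.    ]
391 290 [ 0.6264 -0.0681  0.028 ] [ 0.6322 -0.0812  0.    ]
333 232 [ 0.5987 -0.0395  0.028 ] [ 0.5992 -0.0472  0.    ]
333 243 [ 0.5987 -0.0447  0.028 ] [ 0.5992 -0.0534  0.    ]
(0.597, -0.074, 0.028) [329. 301.]
(0.597, -0.044, 0.028) [329. 242.]
(0.567, -0.074, 0.028) [267. 301.]
(0.627, -0.074, 0.028) [391. 301.]
(0.597, -0.104, 0.028) [329. 355.]
(0.597, -0.074, 0.0086) [329. 285.]
(0.597, -0.044, 0) [329. 226.]
[-1.23418952e-01  4.61643056e-01 -3.07104231e-01  8.02145577e-01
  4.04579488e-06  1.44734308e+00]
```

View pics/w2c.png

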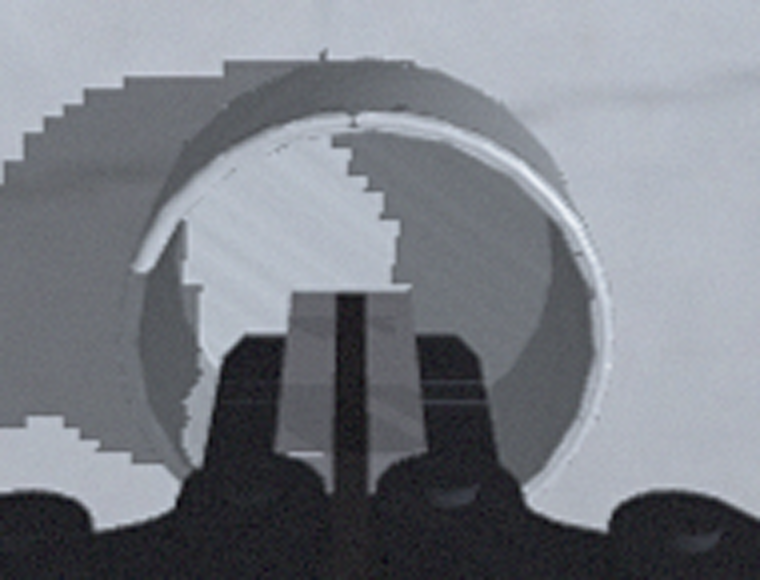

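The fingers are shut inside the pan: they passed over the wall, so at 60 mm they reach less deep than assumed. I'll raise them, reopen and go deeper.

Emit:
arm_command(translation=[[0, 0, 0.02], [0, 0, 0.03], [0.001, 0.001, 0.02], [0, 0, 0], [0, 0, 0], [0, 0, 0], [0, 0, 0], [0, 0, 0], [0, 0, 0], [0, 0, 0]], twist=[[0, 0, 0], [0, 0, 0], [0, 0, 0], [0, 0, 0], [0, 0, 0], [0, 0, 0], [0, 0, 0], [0, 0, 0], [0, 0, 0], [0, 0, 0]], fingers=[1, 1, 1, -1, -1, -1, -1, -1, -1, -1])

```text
time_s: 4.12
ee_pos: [0.5978, -0.0731, 0.0779]
tool_rot: [0.707, 0.707, -0.0, -0.001]
wrist_force: [0.1, 0.2, 0.3]
finger_gap: 0.0833
finger_force: 0.0
```

Emit:
arm_command(translation=[[0, 0, 0], [0, 0, -0.02], [0, 0, -0.02], [0, 0, -0.02], [0, 0, -0.015], [0, 0, 0], [0, 0, 0], [0, 0, 0]], twist=[[0, 0, 0], [0, 0, 0], [0, 0, 0], [0, 0, 0], [0, 0, 0], [0, 0, 0], [0, 0, 0], [0, 0, 0]], fingers=[-1, -1, -1, -1, -1, -1, -1, -1])

```text
time_s: 4.78
ee_pos: [0.5989, -0.0732, 0.0045]
tool_rot: [0.707, 0.707, 0.0, 0.0]
wrist_force: [-0.0, -0.0, -0.0]
finger_gap: 0.0854
finger_force: 0.0
```

Run:
```python
from h import *
c=cap("wrist","w3.png");s=ctrl.sense(); print(s['time_s'],s['ee_pos'],s['finger_gap'])
cv2.imwrite('pics/w3c.png',cv2.resize(c['frame'][200:440,120:540,::-1],None,fx=1.9,fy=1.9,interpolation=cv2.INTER_CUBIC))
```

```text
4.8333 [ 0.59937689 -0.07325913  0.0049357 ] 0.08520795942300662
```

View pics/w3c.png

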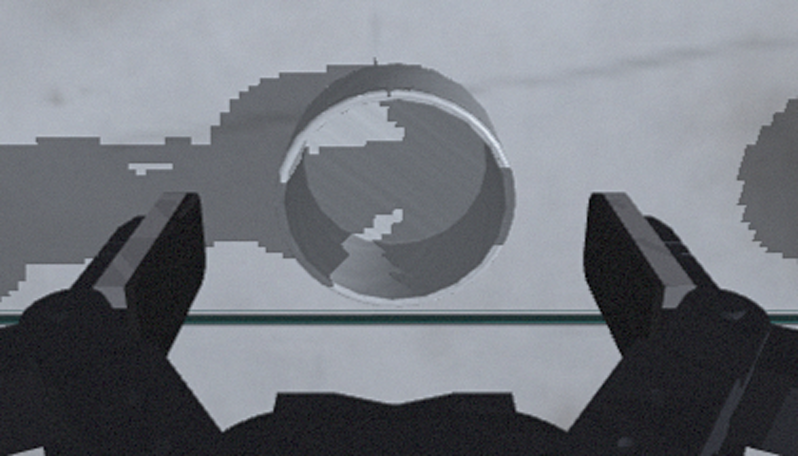

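Geometry from the picture: pan centred in the crop at (398,195), and the open fingertips at (203,195) and (587,195) come out at about z≈0.04, well above the reported TCP. So I'll go lower carefully, watching the force.

Emit:
arm_command(translation=[[0, 0, -0.008], [0, 0, -0.008], [0, 0, -0.006], [0, 0, 0], [0, 0, 0], [0, 0, 0]], twist=[[0, 0, 0], [0, 0, 0], [0, 0, 0], [0, 0, 0], [0, 0, 0], [0, 0, 0]], fingers=[-1, -1, -1, -1, -1, -1])

```text
time_s: 5.33
ee_pos: [0.5982, -0.0731, -0.0184]
tool_rot: [0.707, 0.707, -0.0, -0.0]
wrist_force: [-0.0, -0.2, 1.1]
finger_gap: 0.0855
finger_force: 0.0
```

Emit:
arm_command(translation=[[0, 0, 0], [0, 0, 0], [0, 0, 0], [0, 0, 0], [0, 0, 0], [0, 0, 0], [0, 0, 0], [0, 0, 0]], twist=[[0, 0, 0], [0, 0, 0], [0, 0, 0], [0, 0, 0], [0, 0, 0], [0, 0, 0], [0, 0, 0], [0, 0, 0]], fingers=[1, 1, 1, 1, 1, 1, 1, 1])

```text
time_s: 6.0
ee_pos: [0.5988, -0.0731, -0.0171]
tool_rot: [0.707, 0.707, 0.0, 0.0]
wrist_force: [-1.9, -0.6, 6.7]
finger_gap: 0.058
finger_force: 63.1
```

Run:
```python
from h import *
c=cap("wrist","w4.png");s=ctrl.sense(); print(s['time_s'],s['ee_pos'],s['finger_gap'],s['wrist_force'])
cv2.imwrite('pics/w4c.png',cv2.resize(c['frame'][200:440,120:540,::-1],None,fx=1.9,fy=1.9,interpolation=cv2.INTER_CUBIC))
```

```text
6.05 [ 0.59873112 -0.07315005 -0.0171801 ] 0.05852194920878899 [-1.77194519  0.42031982  7.24357749]
```

View pics/w4c.png

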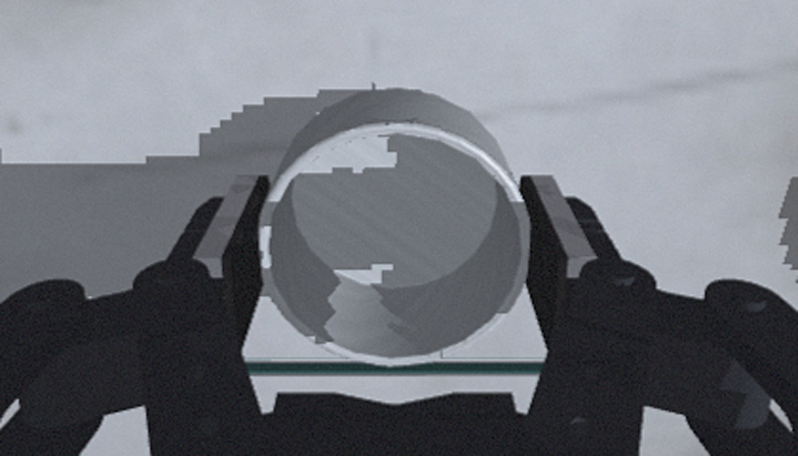

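Gripped: gap 58.5 mm, tips about 18 mm up the pan wall. Lift it and carry towards the shaker, stopping short for a clear view.

Emit:
arm_command(translation=[[0, 0, 0.01], [0, 0, 0.03], [0, 0, 0.033], [0, 0, 0.033], [0, 0, 0.033], [0, 0, 0.028], [0, 0, 0]], twist=[[0, 0, 0], [0, 0, 0], [0, 0, 0], [0, 0, 0], [0, 0, 0], [0, 0, 0], [0, 0, 0]], fingers=[1, 1, 1, 1, 1, 1, 1])

```text
time_s: 6.63
ee_pos: [0.6023, -0.0736, 0.1562]
tool_rot: [0.707, 0.707, 0.003, 0.004]
wrist_force: [2.1, 0.2, 0.1]
finger_gap: 0.058
finger_force: 64.7
```

Emit:
arm_command(translation=[[-0.0171, 0.0329, 0], [-0.0171, 0.0329, 0], [-0.0171, 0.0329, 0], [-0.0171, 0.0329, 0], [-0.0171, 0.0329, 0], [-0.0171, 0.0329, 0], [-0.0171, 0.0329, 0], [-0.0171, 0.0329, 0], [0, 0, 0], [0, 0, 0]], twist=[[0, 0, 0], [0, 0, 0], [0, 0, 0], [0, 0, 0], [0, 0, 0], [0, 0, 0], [0, 0, 0], [0, 0, 0], [0, 0, 0], [0, 0, 0]], fingers=[1, 1, 1, 1, 1, 1, 1, 1, 1, 1])

```text
time_s: 7.47
ee_pos: [0.4604, 0.1914, 0.1487]
tool_rot: [0.706, 0.708, -0.0, 0.0]
wrist_force: [0.1, -0.3, -2.1]
finger_gap: 0.058
finger_force: 64.7
```

Run:
```python
from h import *
c=cap("wrist","w5.png");s=ctrl.sense(); print(s['time_s'],s['ee_pos'],s['finger_gap'],s['wrist_force'],s['q'],px(c,(.462,.276,.048)))
```

```text
7.5167 [0.46114935 0.1903841  0.14870527] 0.05777743839895808 [ 0.26422064 -0.08292291 -0.71263765] [ 3.91950618e-01  1.56498593e-01 -3.79973696e-01  1.03434649e+00
 -5.84951337e-04  1.96081020e+00] (np.float64(331.41895254781923), np.float64(124.25131153131751))
```

View pics/w5.png

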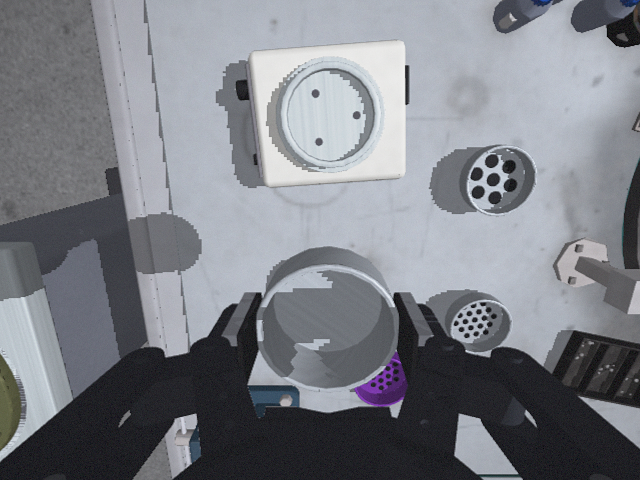

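The ring's centre is at about (332,114), the held pan's rim at about (329,326), coarse at (501,180).

Run:
```python
from h import *
c=dict(np.load('pics/w5.png.npz'))
print('ring',w(c,332,114,.048),w(c,332,116,.048),'coarse',w(c,501,180,.026),'pan',w(c,329,326,.194))
t=dict(np.load('pics/top.png.npz'))
for P in [w(c,332,114,.048),(.462,.276,.048)]: print(px(t,P))
```

```text
ring [0.4623711  0.28315662 0.048     ] [0.46238291 0.28177001 0.048     ] coarse [0.60543391 0.2329144  0.026     ] pan [0.45999022 0.19354855 0.194     ]
(np.float64(224.2773416053949), np.float64(300.8446557494713))
(np.float64(227.12452882658604), np.float64(300.9742087598311))
```

Emit:
arm_command(translation=[[0.001, 0.03, 0], [0, 0.03, 0], [0, 0.03, 0], [0, 0, 0], [0, 0, -0.035], [0, 0, -0.03], [0, 0, -0.025], [0, 0, -0.014], [0, 0, 0], [0, 0, 0]], twist=[[0, 0, 0], [0, 0, 0], [0, 0, 0], [0, 0, 0], [0, 0, 0], [0, 0, 0], [0, 0, 0], [0, 0, 0], [0, 0, 0], [0, 0, 0]], fingers=[1, 1, 1, 1, 1, 1, 1, 1, 1, 1])

```text
time_s: 8.35
ee_pos: [0.4625, 0.2784, 0.0441]
tool_rot: [0.708, 0.706, -0.001, -0.0]
wrist_force: [0.5, -0.3, -2.1]
finger_gap: 0.0583
finger_force: 64.7
```

Emit:
arm_command(translation=[[0, 0, -0.006], [0, 0, -0.004], [0, 0, -0.004], [0, 0, -0.004], [0, 0, -0.003], [0, 0, 0], [0, 0, 0]], twist=[[0, 0, 0], [0, 0, 0], [0, 0, 0], [0, 0, 0], [0, 0, 0], [0, 0, 0], [0, 0, 0]], fingers=[1, 1, 1, 1, 1, 1, 1])

```text
time_s: 8.93
ee_pos: [0.4624, 0.2801, 0.0236]
tool_rot: [0.707, 0.707, -0.0, -0.0]
wrist_force: [0.1, -0.4, -0.9]
finger_gap: 0.0578
finger_force: 64.7
```

Emit:
arm_command(translation=[[0, 0, -0.001], [0, 0, -0.001], [0, 0, -0.001], [0, 0, 0]], twist=[[0, 0, 0], [0, 0, 0], [0, 0, 0], [0, 0, 0]], fingers=[1, 1, 1, 1])

```text
time_s: 9.27
ee_pos: [0.4628, 0.2803, 0.0228]
tool_rot: [0.707, 0.707, 0.001, 0.0]
wrist_force: [-5.8, -3.1, 17.0]
finger_gap: 0.0579
finger_force: 66.4
```

Seated: contact at exactly the expected height (0.0228). Release and go towards fine.

Emit:
arm_command(translation=[[0, 0, 0.001], [0, 0, 0], [0, 0, 0], [0, 0, 0], [0, 0, 0], [0, 0, 0.02], [0, 0, 0.035], [0, 0, 0.035], [0, 0, 0.035], [0, 0, 0]], twist=[[0, 0, 0], [0, 0, 0], [0, 0, 0], [0, 0, 0], [0, 0, 0], [0, 0, 0], [0, 0, 0], [0, 0, 0], [0, 0, 0], [0, 0, 0]], fingers=[-1, -1, -1, -1, -1, -1, -1, -1, -1, -1])

```text
time_s: 10.1
ee_pos: [0.4663, 0.2824, 0.1536]
tool_rot: [0.707, 0.707, 0.005, 0.001]
wrist_force: [0.8, -0.2, 0.1]
finger_gap: 0.0855
finger_force: 0.0
```

Emit:
arm_command(translation=[[-0.002, -0.035, 0], [-0.002, -0.035, 0], [-0.002, -0.035, 0], [-0.002, -0.035, 0], [-0.002, -0.035, 0], [0, -0.035, 0], [0, 0, 0], [0, 0, 0], [0, 0, 0]], twist=[[0, 0, 0], [0, 0, 0], [0, 0, 0], [0, 0, 0], [0, 0, 0], [0, 0, 0], [0, 0, 0], [0, 0, 0], [0, 0, 0]], fingers=[-1, -1, -1, -1, -1, -1, -1, -1, -1])

```text
time_s: 10.85
ee_pos: [0.4526, 0.0702, 0.1466]
tool_rot: [0.707, 0.707, 0.0, -0.0]
wrist_force: [-0.6, -0.2, -0.1]
finger_gap: 0.0855
finger_force: 0.0
```

```bash
cat >> h.py <<'E'
def circ(c,guess,z,R=.030,win=45):
    # search rim circle near guess: projected-circle gradient score
    g=cv2.GaussianBlur(cv2.cvtColor(c['frame'],cv2.COLOR_RGB2GRAY),(3,3),0).astype(float)
    m=np.hypot(cv2.Sobel(g,cv2.CV_64F,1,0),cv2.Sobel(g,cv2.CV_64F,0,1)); m=np.minimum(m,150)
    T=np.array(c['T']); a=np.linspace(0,2*np.pi,180,endpoint=False); best=[]
    for dx in np.arange(-.014,.0141,.001):
        for dy in np.arange(-.014,.0141,.001):
            P=np.stack([guess[0]+dx+R*np.cos(a),guess[1]+dy+R*np.sin(a),0*a+z],1)
            q=(P-T[:3,3])@T[:3,:3]; u=(c['cx']-c['fx']*q[:,0]/q[:,2]); v=(c['cy']+c['fy']*q[:,1]/q[:,2])
            ok=(u>=0)&(u<639)&(v>=0)&(v<479)
            best.append((m[v[ok].round().astype(int),u[ok].round().astype(int)].mean(),guess[0]+dx,guess[1]+dy))
    return np.round(sorted(best)[::-1][:3],4)
E
python3 - <<'E'
from h import *
c=cap("wrist","w6.png");s=ctrl.sense(); print(s['time_s'],s['ee_pos'],s['finger_gap'])
print('fine',circ(c,(.452,.124),.026)); print('pan',circ(c,(.463,.280),.068)); print('coarse',circ(c,(.606,.231),.026)); print('med',circ(c,(.609,.092),.026))
for n in('w5','w1'):
    d=dict(np.load(f'pics/{n}.png.npz')); print(n,'coarse',circ(d,(.606,.231),.026),'med',circ(d,(.609,.092),.026))
E
```

```text
10.9 [0.45265805 0.07071847 0.14657882] 0.08535040822012367
fine [[76.1637  0.449   0.129 ]
 [75.7811  0.451   0.124 ]
 [75.2874  0.45    0.129 ]]
pan [[  nan 0.477 0.294]
 [  nan 0.477 0.293]
 [  nan 0.477 0.292]]
coarse [[119.7439   0.604    0.234 ]
 [119.6613   0.605    0.234 ]
 [109.0273   0.605    0.233 ]]
med [[89.9785  0.606   0.091 ]
 [88.721   0.607   0.094 ]
 [87.6721  0.607   0.091 ]]
w5 coarse [[90.0789  0.605   0.234 ]
 [88.6576  0.606   0.234 ]
 [87.837   0.604   0.231 ]] med [[1.102777e+02 6.060000e-01 9.100000e-02]
 [1.080809e+02 6.060000e-01 9.200000e-02]
 [1.046444e+02 6.050000e-01 9.100000e-02]]
w1 coarse [[  nan 0.62  0.245]
 [  nan 0.62  0.244]
 [  nan 0.62  0.243]] med [[1.051101e+02 6.080000e-01 9.200000e-02]
 [1.038217e+02 6.080000e-01 9.300000e-02]
 [9.852800e+01 6.070000e-01 8.900000e-02]]h.py:20: RuntimeWarning: Mean of empty slice.
  best.append((m[v[ok].round().astype(int),u[ok].round().astype(int)].mean(),guess[0]+dx,guess[1]+dy))
  ret = ret.dtype.type(ret / rcount)
```

View pics/w6.png

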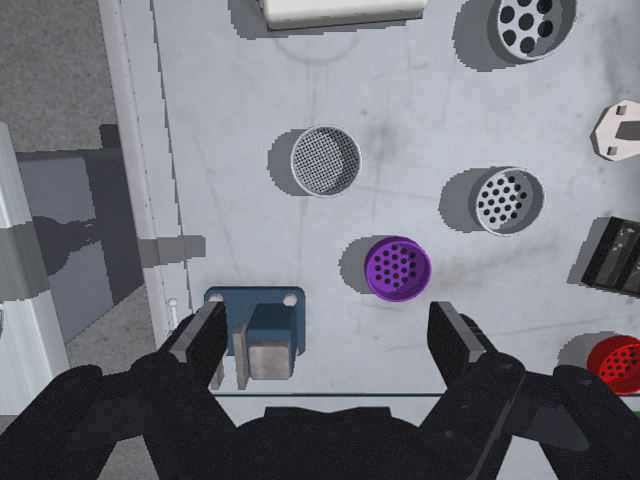

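Fine mesh confirmed at (326,160), i.e. about (0.451,0.125). Lower over it and grip.

Emit:
arm_command(translation=[[-0.0017, 0.027, 0], [0, 0.027, 0], [0, 0, -0.03], [0, 0, -0.035], [0, 0, -0.035], [0, 0, -0.03], [0, 0, -0.02], [0, 0, -0.016], [0, 0, 0], [0, 0, 0]], twist=[[0, 0, 0], [0, 0, 0], [0, 0, 0], [0, 0, 0], [0, 0, 0], [0, 0, 0], [0, 0, 0], [0, 0, 0], [0, 0, 0], [0, 0, 0]], fingers=[-1, -1, -1, -1, -1, -1, -1, -1, -1, -1])

```text
time_s: 11.73
ee_pos: [0.4498, 0.125, -0.0199]
tool_rot: [0.706, 0.708, -0.001, -0.001]
wrist_force: [-0.1, 0.7, 0.1]
finger_gap: 0.0854
finger_force: 0.0
```

```bash
python3 - <<'E' 2>/dev/null
from h import *
c=cap("wrist","w7.png");s=ctrl.sense(); print(s['time_s'],s['ee_pos'],s['wrist_force'])
print('fine',circ(c,(.451,.125),.026))
E
```

```text
11.7833 [ 0.45090612  0.12508105 -0.018979  ] [1.16159096 0.48481574 0.4602306 ]
fine [[82.3798  0.45    0.126 ]
 [73.1826  0.448   0.115 ]
 [72.4671  0.449   0.115 ]]
```

Emit:
arm_command(translation=[[0, 0, 0], [0, 0, 0], [0, 0, 0], [0, 0, 0], [0, 0, 0], [0, 0, 0]], twist=[[0, 0, 0], [0, 0, 0], [0, 0, 0], [0, 0, 0], [0, 0, 0], [0, 0, 0]], fingers=[1, 1, 1, 1, 1, 1])

```text
time_s: 12.28
ee_pos: [0.4521, 0.1248, -0.0173]
tool_rot: [0.707, 0.707, 0.001, 0.0]
wrist_force: [-3.6, 0.5, 12.7]
finger_gap: 0.0578
finger_force: 61.3
```

Emit:
arm_command(translation=[[0, 0, 0.01], [0, 0, 0.03], [0, 0, 0.035], [0, 0, 0.035], [0, 0, 0.035], [0, 0, 0.025], [0.0, 0, 0], [0, 0, 0]], twist=[[0, 0, 0], [0, 0, 0], [0, 0, 0], [0, 0, 0], [0, 0, 0], [0, 0, 0], [0, 0, 0], [0, 0, 0]], fingers=[1, 1, 1, 1, 1, 1, 1, 1])

```text
time_s: 12.95
ee_pos: [0.4525, 0.1245, 0.1532]
tool_rot: [0.707, 0.707, 0.002, 0.001]
wrist_force: [-0.2, 0.4, -1.6]
finger_gap: 0.0573
finger_force: 64.5
```

```bash
python3 - <<'E' 2>/dev/null
from h import *
c=cap("wrist","w8.png");s=ctrl.sense(); e=s['ee_pos']; print(s['time_s'],e,s['finger_gap'],s['wrist_force'])
print('held fine rim',circ(c,e,e[2]+.020+.026),circ(c,e,e[2]+.0198+.026,.0275)); print('pan',circ(c,(.463,.280),.068),circ(c,(.463,.280),.068,.0275))
d=dict(np.load('pics/w5.png.npz')); print('w5 held pan',circ(d,(.461,.190),.149+.0172+.028))
E
```

```text
13.0 [0.45112184 0.12412005 0.1515149 ] 0.05739531406586353 [ 0.88054441 -0.31846111 -1.04768412]
held fine rim [[86.8225  0.4511  0.1121]
 [86.6809  0.4521  0.1301]
 [85.0226  0.4511  0.1131]] [[98.6815  0.4511  0.1271]
 [98.605   0.4521  0.1271]
 [96.3664  0.4491  0.1261]]
pan [[127.7751   0.462    0.28  ]
 [125.8486   0.463    0.279 ]
 [121.0214   0.462    0.279 ]] [[137.5123   0.462    0.276 ]
 [134.038    0.462    0.277 ]
 [133.4714   0.461    0.276 ]]
w5 held pan [[97.452   0.46    0.19  ]
 [91.7555  0.459   0.19  ]
 [90.7681  0.459   0.191 ]]
```

Emit:
arm_command(translation=[[0.0022, 0.031, 0], [0.0022, 0.031, 0], [0.0022, 0.031, 0], [0.0022, 0.031, 0], [0.0022, 0.031, 0], [0, 0, 0], [0, 0, -0.03], [0, 0, -0.03], [0, 0, -0.03], [0, 0, 0]], twist=[[0, 0, 0], [0, 0, 0], [0, 0, 0], [0, 0, 0], [0, 0, 0], [0, 0, 0], [0, 0, 0], [0, 0, 0], [0, 0, 0], [0, 0, 0]], fingers=[1, 1, 1, 1, 1, 1, 1, 1, 1, 1])

```text
time_s: 13.83
ee_pos: [0.4564, 0.2756, 0.054]
tool_rot: [0.707, 0.707, -0.006, -0.001]
wrist_force: [-0.8, -0.4, -1.9]
finger_gap: 0.0575
finger_force: 64.6
```

Emit:
arm_command(translation=[[0, 0, -0.004], [0, 0, -0.004], [0, 0, -0.004], [0, 0, -0.003], [0, 0, -0.003], [0, 0, -0.001], [0, 0, 0], [0, 0, 0]], twist=[[0, 0, 0], [0, 0, 0], [0, 0, 0], [0, 0, 0], [0, 0, 0], [0, 0, 0], [0, 0, 0], [0, 0, 0]], fingers=[1, 1, 1, 1, 1, 1, 1, 1])

```text
time_s: 14.5
ee_pos: [0.462, 0.2792, 0.042]
tool_rot: [0.707, 0.707, 0.0, 0.0]
wrist_force: [0.2, -0.2, -1.4]
finger_gap: 0.0575
finger_force: 64.7
```

Emit:
arm_command(translation=[[0, 0, -0.001], [0, 0, -0.001], [0, 0, 0], [0, 0, 0]], twist=[[0, 0, 0], [0, 0, 0], [0, 0, 0], [0, 0, 0]], fingers=[1, 1, 1, 1])

```text
time_s: 14.83
ee_pos: [0.4621, 0.2792, 0.0417]
tool_rot: [0.707, 0.707, 0.001, 0.0]
wrist_force: [-4.2, -3.6, 16.1]
finger_gap: 0.0575
finger_force: 66.3
```

Home at exactly the expected height. Release and fetch medium.

Emit:
arm_command(translation=[[0, 0, 0.001], [0, 0, 0], [0, 0, 0], [0, 0, 0], [0, 0, 0], [0, 0, 0.02], [0, 0, 0.035], [0, 0, 0.035], [0, 0, 0.035], [0, 0, 0]], twist=[[0, 0, 0], [0, 0, 0], [0, 0, 0], [0, 0, 0], [0, 0, 0], [0, 0, 0], [0, 0, 0], [0, 0, 0], [0, 0, 0], [0, 0, 0]], fingers=[-1, -1, -1, -1, -1, -1, -1, -1, -1, -1])

```text
time_s: 15.67
ee_pos: [0.4654, 0.2813, 0.1726]
tool_rot: [0.707, 0.707, 0.005, 0.001]
wrist_force: [0.6, 0.7, 0.3]
finger_gap: 0.0854
finger_force: 0.0
```

Emit:
arm_command(translation=[[0.0207, -0.0267, 0], [0.0207, -0.0267, 0], [0.0207, -0.0267, 0], [0.0207, -0.0267, 0], [0.0207, -0.0267, 0], [0.0207, -0.0267, 0], [0.0207, -0.0267, 0], [0, 0, 0], [0, 0, 0], [0, 0, 0]], twist=[[0, 0, 0], [0, 0, 0], [0, 0, 0], [0, 0, 0], [0, 0, 0], [0, 0, 0], [0, 0, 0], [0, 0, 0], [0, 0, 0], [0, 0, 0]], fingers=[-1, -1, -1, -1, -1, -1, -1, -1, -1, -1])

```text
time_s: 16.5
ee_pos: [0.6062, 0.0923, 0.1651]
tool_rot: [0.707, 0.707, -0.0, -0.001]
wrist_force: [-0.0, 0.7, 0.4]
finger_gap: 0.0853
finger_force: 0.0
```

```bash
python3 - <<'E' 2>/dev/null
from h import *
c=cap("wrist","w9.png");s=ctrl.sense(); e=s['ee_pos']; print(s['time_s'],e,s['finger_gap'])
print('med',circ(c,(.607,.092),.026)); print('coarse',circ(c,(.605,.232),.026)); print('fine on pan',circ(c,(.462,.279),.085))
E
```

```text
16.55 [0.60595406 0.09278687 0.16527295] 0.08540588802178004
med [[1.045445e+02 6.070000e-01 9.500000e-02]
 [1.025975e+02 6.080000e-01 9.400000e-02]
 [1.024711e+02 6.060000e-01 9.500000e-02]]
coarse [[92.0367  0.605   0.229 ]
 [88.9198  0.606   0.229 ]
 [87.3844  0.606   0.23  ]]
fine on pan [[  nan 0.476 0.293]
 [  nan 0.476 0.292]
 [  nan 0.476 0.291]]
```

Emit:
arm_command(translation=[[0.001, 0.001, -0.035], [0, 0, -0.035], [0, 0, -0.035], [0, 0, -0.035], [0, 0, -0.02], [0, 0, -0.015], [0, 0, -0.01], [0, 0, 0], [0, 0, 0]], twist=[[0, 0, 0], [0, 0, 0], [0, 0, 0], [0, 0, 0], [0, 0, 0], [0, 0, 0], [0, 0, 0], [0, 0, 0], [0, 0, 0]], fingers=[-1, -1, -1, -1, -1, -1, -1, -1, -1])

```text
time_s: 17.3
ee_pos: [0.6073, 0.094, -0.019]
tool_rot: [0.707, 0.708, -0.0, -0.0]
wrist_force: [1.0, 0.9, 1.2]
finger_gap: 0.085
finger_force: 0.0
```

Emit:
arm_command(translation=[[0, 0, 0], [0, 0, 0], [0, 0, 0], [0, 0, 0], [0, 0, 0], [0, 0, 0]], twist=[[0, 0, 0], [0, 0, 0], [0, 0, 0], [0, 0, 0], [0, 0, 0], [0, 0, 0]], fingers=[1, 1, 1, 1, 1, 1])

```text
time_s: 17.8
ee_pos: [0.6091, 0.0936, -0.0168]
tool_rot: [0.707, 0.707, 0.001, 0.001]
wrist_force: [-4.1, 0.0, 9.4]
finger_gap: 0.0581
finger_force: 62.3
```

Emit:
arm_command(translation=[[0, 0, 0.01], [0, 0, 0.03], [0, 0, 0.035], [0, 0, 0.035], [0, 0, 0.035], [0, 0, 0.035], [0, 0, 0], [0, 0, 0]], twist=[[0, 0, 0], [0, 0, 0], [0, 0, 0], [0, 0, 0], [0, 0, 0], [0, 0, 0], [0, 0, 0], [0, 0, 0]], fingers=[1, 1, 1, 1, 1, 1, 1, 1])

```text
time_s: 18.47
ee_pos: [0.61, 0.0934, 0.1646]
tool_rot: [0.707, 0.707, 0.003, 0.002]
wrist_force: [-0.3, 0.5, -2.1]
finger_gap: 0.0575
finger_force: 64.5
```

Emit:
arm_command(translation=[[-0.0207, 0.0265, 0], [-0.0207, 0.0265, 0], [-0.0207, 0.0265, 0], [-0.0207, 0.0265, 0], [-0.0207, 0.0265, 0], [-0.0207, 0.0265, 0], [-0.0207, 0.0265, 0], [0, 0, 0], [0, 0, 0], [0, 0, 0]], twist=[[0, 0, 0], [0, 0, 0], [0, 0, 0], [0, 0, 0], [0, 0, 0], [0, 0, 0], [0, 0, 0], [0, 0, 0], [0, 0, 0], [0, 0, 0]], fingers=[1, 1, 1, 1, 1, 1, 1, 1, 1, 1])

```text
time_s: 19.3
ee_pos: [0.4624, 0.2782, 0.16]
tool_rot: [0.707, 0.707, -0.001, 0.0]
wrist_force: [0.2, -0.3, -1.1]
finger_gap: 0.0575
finger_force: 64.5
```

```bash
python3 - <<'E' 2>/dev/null
from h import *
c=cap("wrist","w10.png");s=ctrl.sense(); e=s['ee_pos']; print(s['time_s'],e,s['finger_gap'],s['tool_rot'])
print('held',circ(c,e,e[2]+.0168+.026))
print(circ(c,e,e[2]+.0168+.026,.0275))
E
```

```text
19.35 [0.46285704 0.27790371 0.16011819] 0.05782738567664501 [ 7.07309566e-01  7.06903735e-01 -5.25174227e-04  1.08210656e-04]
held [[92.7103  0.4619  0.2769]
 [85.2065  0.4609  0.2769]
 [80.8395  0.4609  0.2799]]
[[91.615   0.4619  0.2769]
 [87.745   0.4609  0.2779]
 [85.686   0.4629  0.2769]]
```

Down to just above, then slow.

Emit:
arm_command(translation=[[0, 0.001, -0.025], [0, 0, -0.03], [0, 0, -0.02], [0, 0, -0.006], [0, 0, -0.004], [0, 0, -0.004], [0, 0, -0.004], [0, 0, -0.004], [0, 0, -0.003], [0, 0, 0]], twist=[[0, 0, 0], [0, 0, 0], [0, 0, 0], [0, 0, 0], [0, 0, 0], [0, 0, 0], [0, 0, 0], [0, 0, 0], [0, 0, 0], [0, 0, 0]], fingers=[1, 1, 1, 1, 1, 1, 1, 1, 1, 1])

```text
time_s: 20.18
ee_pos: [0.4628, 0.2797, 0.0606]
tool_rot: [0.707, 0.707, 0.0, -0.0]
wrist_force: [0.1, 0.5, -0.8]
finger_gap: 0.0576
finger_force: 64.5
```

Emit:
arm_command(translation=[[0, 0, -0.001], [0, 0, -0.001], [0, 0, 0], [0, 0, 0]], twist=[[0, 0, 0], [0, 0, 0], [0, 0, 0], [0, 0, 0]], fingers=[1, 1, 1, 1])

```text
time_s: 20.52
ee_pos: [0.4631, 0.2799, 0.0592]
tool_rot: [0.707, 0.707, 0.0, 0.0]
wrist_force: [-0.2, -0.8, 3.9]
finger_gap: 0.0575
finger_force: 64.9
```

Emit:
arm_command(translation=[[0, 0, 0], [0, 0, 0], [0, 0, 0], [0, 0, 0], [0, 0, 0], [0, 0, 0.02], [0, 0, 0.035], [0, 0, 0.035], [0, 0, 0.025], [0, 0, 0]], twist=[[0, 0, 0], [0, 0, 0], [0, 0, 0], [0, 0, 0], [0, 0, 0], [0, 0, 0], [0, 0, 0], [0, 0, 0], [0, 0, 0], [0, 0, 0]], fingers=[-1, -1, -1, -1, -1, -1, -1, -1, -1, -1])

```text
time_s: 21.35
ee_pos: [0.4659, 0.2815, 0.1795]
tool_rot: [0.707, 0.707, 0.004, 0.001]
wrist_force: [1.0, 0.7, 0.6]
finger_gap: 0.0854
finger_force: 0.0
```

Emit:
arm_command(translation=[[0.0284, -0.0098, 0], [0.0284, -0.0098, 0], [0.0284, -0.0098, 0], [0.0284, -0.0098, 0], [0.0284, -0.0098, 0], [0, 0, 0], [0, 0, 0], [0, 0, 0]], twist=[[0, 0, 0], [0, 0, 0], [0, 0, 0], [0, 0, 0], [0, 0, 0], [0, 0, 0], [0, 0, 0], [0, 0, 0]], fingers=[-1, -1, -1, -1, -1, -1, -1, -1])

```text
time_s: 22.02
ee_pos: [0.604, 0.2306, 0.1729]
tool_rot: [0.707, 0.707, -0.001, -0.001]
wrist_force: [-0.4, 0.5, 0.1]
finger_gap: 0.0854
finger_force: 0.0
```

```bash
python3 - <<'E' 2>/dev/null
from h import *
c=cap("wrist","w11.png");s=ctrl.sense(); e=s['ee_pos']; print(s['time_s'],e,s['finger_gap'])
print('coarse',circ(c,(.605,.232),.026)); print('stack',circ(c,(.462,.279),.102))
E
```

```text
22.0667 [0.60366894 0.23089865 0.17323975] 0.08552196432331403
coarse [[104.6452   0.606    0.234 ]
 [101.0787   0.605    0.234 ]
 [ 96.1905   0.604    0.234 ]]
stack [[125.087    0.462    0.278 ]
 [119.8981   0.462    0.279 ]
 [117.8779   0.463    0.279 ]]
```

Emit:
arm_command(translation=[[0.001, 0.0015, -0.035], [0, 0, -0.035], [0, 0, -0.035], [0, 0, -0.035], [0, 0, -0.025], [0, 0, -0.0175], [0, 0, -0.01], [0, 0, 0], [0, 0, 0]], twist=[[0, 0, 0], [0, 0, 0], [0, 0, 0], [0, 0, 0], [0, 0, 0], [0, 0, 0], [0, 0, 0], [0, 0, 0], [0, 0, 0]], fingers=[-1, -1, -1, -1, -1, -1, -1, -1, -1])

```text
time_s: 22.82
ee_pos: [0.6054, 0.2327, -0.0182]
tool_rot: [0.707, 0.707, 0.0, -0.0]
wrist_force: [0.5, 0.5, -0.3]
finger_gap: 0.0856
finger_force: 0.0
```

Emit:
arm_command(translation=[[0, 0, 0], [0, 0, 0], [0, 0, 0], [0, 0, 0], [0, 0, 0], [0, 0, 0]], twist=[[0, 0, 0], [0, 0, 0], [0, 0, 0], [0, 0, 0], [0, 0, 0], [0, 0, 0]], fingers=[1, 1, 1, 1, 1, 1])

```text
time_s: 23.32
ee_pos: [0.6073, 0.2329, -0.016]
tool_rot: [0.707, 0.707, 0.002, 0.001]
wrist_force: [-1.7, -0.1, 9.6]
finger_gap: 0.0575
finger_force: 61.9
```

Emit:
arm_command(translation=[[0, 0, 0.01], [0, 0, 0.03], [0, 0, 0.035], [0, 0, 0.035], [0, 0, 0.035], [0, 0, 0.035], [0, 0, 0.015], [0, 0, 0]], twist=[[0, 0, 0], [0, 0, 0], [0, 0, 0], [0, 0, 0], [0, 0, 0], [0, 0, 0], [0, 0, 0], [0, 0, 0]], fingers=[1, 1, 1, 1, 1, 1, 1, 1])

```text
time_s: 23.98
ee_pos: [0.6088, 0.2333, 0.1828]
tool_rot: [0.707, 0.707, 0.004, 0.002]
wrist_force: [0.6, 1.2, -0.6]
finger_gap: 0.0574
finger_force: 64.6
```

Emit:
arm_command(translation=[[-0.0284, 0.0095, 0], [-0.0284, 0.0095, 0], [-0.0284, 0.0095, 0], [-0.0284, 0.0095, 0], [-0.0284, 0.0095, 0], [0, 0, 0], [0, 0, 0], [0, 0, 0]], twist=[[0, 0, 0], [0, 0, 0], [0, 0, 0], [0, 0, 0], [0, 0, 0], [0, 0, 0], [0, 0, 0], [0, 0, 0]], fingers=[1, 1, 1, 1, 1, 1, 1, 1])

```text
time_s: 24.65
ee_pos: [0.4639, 0.2796, 0.1761]
tool_rot: [0.707, 0.707, 0.0, 0.0]
wrist_force: [0.1, 0.7, -1.3]
finger_gap: 0.0578
finger_force: 64.7
```

```bash
python3 - <<'E' 2>/dev/null
from h import *
c=cap("wrist","w12.png");s=ctrl.sense(); e=s['ee_pos']; print(s['time_s'],e,s['finger_gap'],s['tool_rot'])
print('held',circ(c,e,e[2]+.0168+.026))
print(circ(c,e,e[2]+.0168+.026,.0275))
E
```

```text
24.7 [0.46439469 0.27948868 0.17603031] 0.057791834853255876 [7.07229941e-01 7.06983569e-01 7.47878429e-05 1.92691340e-04]
held [[85.8991  0.4614  0.2825]
 [83.6899  0.4634  0.2785]
 [82.5617  0.4634  0.2795]]
[[100.5655   0.4634   0.2795]
 [ 95.7888   0.4624   0.2795]
 [ 91.3943   0.4624   0.2805]]
```

Emit:
arm_command(translation=[[-0.001, 0, -0.025], [0, 0, -0.03], [0, 0, -0.016], [0, 0, -0.006], [0, 0, -0.004], [0, 0, -0.004], [0, 0, -0.004], [0, 0, -0.004], [0, 0, -0.004], [0, 0, 0]], twist=[[0, 0, 0], [0, 0, 0], [0, 0, 0], [0, 0, 0], [0, 0, 0], [0, 0, 0], [0, 0, 0], [0, 0, 0], [0, 0, 0], [0, 0, 0]], fingers=[1, 1, 1, 1, 1, 1, 1, 1, 1, 1])

```text
time_s: 25.53
ee_pos: [0.4627, 0.2796, 0.0789]
tool_rot: [0.707, 0.707, -0.0, -0.0]
wrist_force: [-0.3, -0.4, -1.3]
finger_gap: 0.0574
finger_force: 64.7
```

Emit:
arm_command(translation=[[0, 0, -0.001], [0, 0, -0.0015], [0, 0, 0], [0, 0, 0]], twist=[[0, 0, 0], [0, 0, 0], [0, 0, 0], [0, 0, 0]], fingers=[1, 1, 1, 1])

```text
time_s: 25.87
ee_pos: [0.4631, 0.2799, 0.0771]
tool_rot: [0.707, 0.707, 0.0, 0.0]
wrist_force: [-0.5, 0.4, 0.4]
finger_gap: 0.0575
finger_force: 64.9
```

Emit:
arm_command(translation=[[0, 0, -0.001], [0, 0, 0], [0, 0, 0]], twist=[[0, 0, 0], [0, 0, 0], [0, 0, 0]], fingers=[1, 1, 1])

```text
time_s: 26.12
ee_pos: [0.4632, 0.28, 0.0769]
tool_rot: [0.707, 0.707, 0.001, 0.0]
wrist_force: [-1.8, -1.6, 8.9]
finger_gap: 0.058
finger_force: 65.7
```

Emit:
arm_command(translation=[[0, 0, 0.001], [0, 0, 0], [0, 0, 0], [0, 0, 0], [0, 0, 0], [0, 0, 0.02], [0, 0, 0.035], [0, 0, 0.035], [0, 0, 0.025], [0, 0, 0]], twist=[[0, 0, 0], [0, 0, 0], [0, 0, 0], [0, 0, 0], [0, 0, 0], [0, 0, 0], [0, 0, 0], [0, 0, 0], [0, 0, 0], [0, 0, 0]], fingers=[-1, -1, -1, -1, -1, -1, -1, -1, -1, -1])

```text
time_s: 26.95
ee_pos: [0.4658, 0.2815, 0.1974]
tool_rot: [0.707, 0.707, 0.004, 0.001]
wrist_force: [1.0, 0.5, -0.3]
finger_gap: 0.0856
finger_force: 0.0
```

Emit:
arm_command(translation=[[-0.001, -0.0345, 0], [-0.001, -0.0345, 0], [-0.001, -0.0345, 0], [-0.001, -0.0345, 0], [-0.001, -0.0345, 0], [-0.001, -0.0345, 0], [-0.001, -0.0345, 0], [-0.001, -0.0345, 0], [-0.001, -0.0345, 0], [-0.001, -0.0345, 0]], twist=[[0, 0, 0], [0, 0, 0], [0, 0, 0], [0, 0, 0], [0, 0, 0], [0, 0, 0], [0, 0, 0], [0, 0, 0], [0, 0, 0], [0, 0, 0]], fingers=[-1, -1, -1, -1, -1, -1, -1, -1, -1, -1])

```text
time_s: 27.78
ee_pos: [0.4523, -0.0669, 0.1913]
tool_rot: [0.707, 0.707, -0.0, -0.0]
wrist_force: [0.5, -0.4, 0.5]
finger_gap: 0.0852
finger_force: 0.0
```

Emit:
arm_command(translation=[[-0.001, -0.0345, 0], [-0.001, -0.0345, 0], [-0.001, -0.0345, 0], [-0.001, -0.0345, 0], [-0.001, -0.0345, 0], [0, 0, 0], [0, 0, 0], [0, 0, 0]], twist=[[0, 0, 0], [0, 0, 0], [0, 0, 0], [0, 0, 0], [0, 0, 0], [0, 0, 0], [0, 0, 0], [0, 0, 0]], fingers=[-1, -1, -1, -1, -1, -1, -1, -1])

```text
time_s: 28.45
ee_pos: [0.4473, -0.2374, 0.1911]
tool_rot: [0.707, 0.707, 0.0, -0.001]
wrist_force: [-1.2, 0.4, -0.3]
finger_gap: 0.0853
finger_force: 0.0
```

```bash
python3 - <<'E' 2>/dev/null
from h import *
c=cap("wrist","w13.png");s=ctrl.sense(); e=s['ee_pos']; print(s['time_s'],e,s['finger_gap'])
print('lid',circ(c,(.448,-.226),.014)); print('knob',circ(c,(.448,-.226),.032,.009))
cap("top","t2.png")
E
```

```text
28.5 [ 0.44749351 -0.2369231   0.1912568 ] 0.08564247217836816
lid [[105.1796   0.448   -0.231 ]
 [101.9301   0.448   -0.23  ]
 [ 97.3683   0.447   -0.231 ]]
knob [[150.       0.448   -0.23  ]
 [149.6693   0.448   -0.229 ]
 [147.6582   0.447   -0.23  ]]
```

View pics/w13.png

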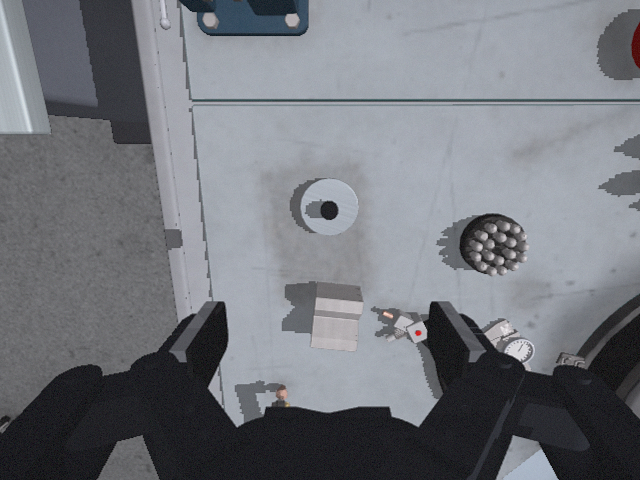

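Lid upright at (329,207), knob (329,210), i.e. about (0.448,−0.2295). Grip it by the knob.

Emit:
arm_command(translation=[[0.0005, 0.0075, -0.03], [0, 0, -0.035], [0, 0, -0.035], [0, 0, -0.035], [0, 0, -0.03], [0, 0, -0.02], [0, 0, -0.014], [0, 0, 0], [0, 0, 0]], twist=[[0, 0, 0], [0, 0, 0], [0, 0, 0], [0, 0, 0], [0, 0, 0], [0, 0, 0], [0, 0, 0], [0, 0, 0], [0, 0, 0]], fingers=[-1, -1, -1, -1, -1, -1, -1, -1, -1])

```text
time_s: 29.3
ee_pos: [0.4479, -0.2289, -0.0076]
tool_rot: [0.706, 0.708, -0.0, -0.001]
wrist_force: [0.7, 0.2, 0.4]
finger_gap: 0.0854
finger_force: 0.0
```

Emit:
arm_command(translation=[[0, 0, 0], [0, 0, 0], [0, 0, 0], [0, 0, 0], [0, 0, 0], [0, 0, 0], [0, 0, 0], [0, 0, 0]], twist=[[0, 0, 0], [0, 0, 0], [0, 0, 0], [0, 0, 0], [0, 0, 0], [0, 0, 0], [0, 0, 0], [0, 0, 0]], fingers=[1, 1, 1, 1, 1, 1, 1, 1])

```text
time_s: 29.97
ee_pos: [0.4487, -0.2305, -0.0066]
tool_rot: [0.707, 0.707, 0.0, 0.0]
wrist_force: [-1.1, 1.0, 5.6]
finger_gap: 0.0148
finger_force: 58.5
```

```bash
python3 - <<'E' 2>/dev/null
from h import *
c=cap("wrist","w14.png");s=ctrl.sense(); e=s['ee_pos']; print(s['time_s'],e,s['finger_gap'],s['wrist_force'])
print('lid',circ(c,(.448,-.2295),.014))
cv2.imwrite('pics/w14c.png',cv2.resize(c['frame'][200:440,120:540,::-1],None,fx=1.9,fy=1.9,interpolation=cv2.INTER_CUBIC))
E
```

```text
30.0167 [ 0.448703   -0.23052965 -0.00659244] 0.014967458776906252 [-0.5933487   0.66699774  5.2705255 ]
lid [[67.884   0.447  -0.2305]
 [64.3686  0.448  -0.2315]
 [63.1413  0.448  -0.2305]]
```

View pics/w14c.png

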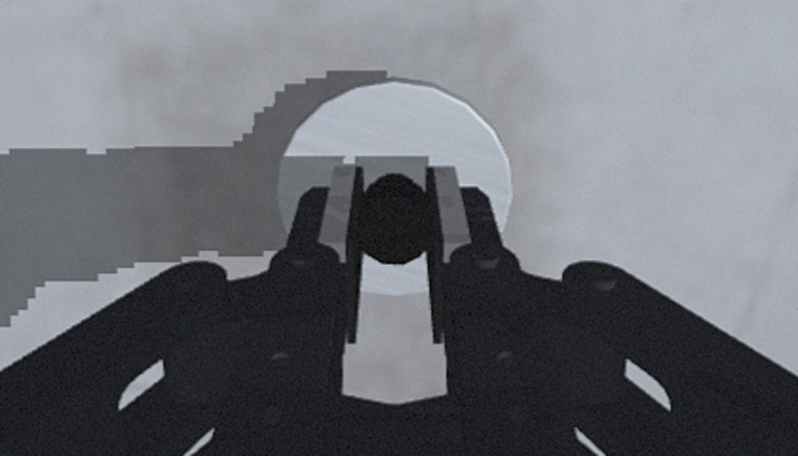

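The pads hold the knob (crop (397,218)) squarely. Lift and carry.

Emit:
arm_command(translation=[[0, 0, 0.01], [0, 0, 0.03], [0, 0, 0.035], [0, 0, 0.035], [0, 0, 0.035], [0, 0, 0.035], [0, 0, 0], [0, 0, 0]], twist=[[0, 0, 0], [0, 0, 0], [0, 0, 0], [0, 0, 0], [0, 0, 0], [0, 0, 0], [0, 0, 0], [0, 0, 0]], fingers=[1, 1, 1, 1, 1, 1, 1, 1])

```text
time_s: 30.68
ee_pos: [0.4499, -0.2312, 0.1755]
tool_rot: [0.707, 0.707, 0.001, 0.003]
wrist_force: [0.4, -1.4, -1.4]
finger_gap: 0.0146
finger_force: 58.9
```

Emit:
arm_command(translation=[[0.001, 0.034, 0], [0.001, 0.034, 0], [0.001, 0.034, 0], [0.001, 0.034, 0], [0.001, 0.034, 0], [0.001, 0.034, 0], [0.001, 0.034, 0], [0.001, 0.034, 0], [0.001, 0.034, 0], [0.001, 0.034, 0]], twist=[[0, 0, 0], [0, 0, 0], [0, 0, 0], [0, 0, 0], [0, 0, 0], [0, 0, 0], [0, 0, 0], [0, 0, 0], [0, 0, 0], [0, 0, 0]], fingers=[1, 1, 1, 1, 1, 1, 1, 1, 1, 1])

```text
time_s: 31.52
ee_pos: [0.4566, 0.111, 0.1712]
tool_rot: [0.707, 0.707, -0.001, -0.001]
wrist_force: [0.3, -0.1, -0.5]
finger_gap: 0.0152
finger_force: 58.9
```

Emit:
arm_command(translation=[[0.001, 0.034, 0], [0.001, 0.034, 0], [0.001, 0.034, 0], [0.001, 0.034, 0], [0, 0.025, 0], [0, 0.009, 0], [0, 0, 0], [0, 0, 0], [0, 0, 0]], twist=[[0, 0, 0], [0, 0, 0], [0, 0, 0], [0, 0, 0], [0, 0, 0], [0, 0, 0], [0, 0, 0], [0, 0, 0], [0, 0, 0]], fingers=[1, 1, 1, 1, 1, 1, 1, 1, 1])

```text
time_s: 32.27
ee_pos: [0.4617, 0.2781, 0.172]
tool_rot: [0.707, 0.707, -0.001, 0.0]
wrist_force: [-0.2, -0.7, -0.7]
finger_gap: 0.0148
finger_force: 58.9
```

```bash
python3 - <<'E' 2>/dev/null
from h import *
c=cap("wrist","w15.png");s=ctrl.sense(); e=s['ee_pos']; print(s['time_s'],e,s['finger_gap'],s['wrist_force'])
print('lid',circ(c,e,e[2]+.0066+.014)); print('coarse on stack', circ(c,(.463,.28),.119))
E
```

```text
32.3167 [0.46197731 0.27806402 0.17227104] 0.014674735165488503 [-0.28508338 -0.50390019 -0.89009726]
lid [[75.0897  0.461   0.2791]
 [74.7539  0.461   0.2781]
 [66.0011  0.462   0.2781]]
coarse on stack [[90.2305  0.461   0.277 ]
 [86.8246  0.462   0.279 ]
 [86.2795  0.461   0.278 ]]
```

Emit:
arm_command(translation=[[0.0005, 0.001, -0.025], [0, 0, -0.018], [0, 0, -0.006], [0, 0, -0.004], [0, 0, -0.004], [0, 0, -0.004], [0, 0, -0.003], [0, 0, -0.003], [0, 0, 0], [0, 0, 0]], twist=[[0, 0, 0], [0, 0, 0], [0, 0, 0], [0, 0, 0], [0, 0, 0], [0, 0, 0], [0, 0, 0], [0, 0, 0], [0, 0, 0], [0, 0, 0]], fingers=[1, 1, 1, 1, 1, 1, 1, 1, 1, 1])

```text
time_s: 33.15
ee_pos: [0.4628, 0.2808, 0.1058]
tool_rot: [0.707, 0.707, 0.0, 0.0]
wrist_force: [0.2, 0.9, -0.2]
finger_gap: 0.0149
finger_force: 58.9
```

Emit:
arm_command(translation=[[0, 0, -0.001], [0, 0, -0.001], [0, 0, -0.001], [0, 0, 0], [0, 0, 0]], twist=[[0, 0, 0], [0, 0, 0], [0, 0, 0], [0, 0, 0], [0, 0, 0]], fingers=[1, 1, 1, 1, 1])

```text
time_s: 33.57
ee_pos: [0.4631, 0.281, 0.1033]
tool_rot: [0.707, 0.707, 0.0, 0.0]
wrist_force: [-0.2, 0.8, 4.1]
finger_gap: 0.0151
finger_force: 59.4
```

Home at the expected height. Release, back off and check.

Emit:
arm_command(translation=[[0, 0, 0], [0, 0, 0], [0, 0, 0], [0, 0, 0], [0, 0, 0], [0, 0, 0.02], [0, 0, 0.035], [0, 0, 0.035], [0, 0, 0.03], [0, 0, 0]], twist=[[0, 0, 0], [0, 0, 0], [0, 0, 0], [0, 0, 0], [0, 0, 0], [0, 0, 0], [0, 0, 0], [0, 0, 0], [0, 0, 0], [0, 0, 0]], fingers=[-1, -1, -1, -1, -1, -1, -1, -1, -1, -1])

```text
time_s: 34.4
ee_pos: [0.4658, 0.2825, 0.2292]
tool_rot: [0.707, 0.707, 0.005, 0.001]
wrist_force: [1.3, 0.1, 0.6]
finger_gap: 0.0856
finger_force: 0.0
```

Emit:
arm_command(translation=[[0, -0.03, 0], [0, -0.03, 0], [0, -0.03, 0], [0, -0.03, 0], [0, -0.03, 0], [0, -0.03, 0], [0, 0, 0], [0, 0, 0], [0, 0, 0]], twist=[[0, 0, 0], [0, 0, 0], [0, 0, 0], [0, 0, 0], [0, 0, 0], [0, 0, 0], [0, 0, 0], [0, 0, 0], [0, 0, 0]], fingers=[-1, -1, -1, -1, -1, -1, -1, -1, -1])

```text
time_s: 35.15
ee_pos: [0.4629, 0.1009, 0.2225]
tool_rot: [0.707, 0.707, 0.0, -0.0]
wrist_force: [0.2, 0.5, 0.1]
finger_gap: 0.0854
finger_force: 0.0
```

```bash
python3 - <<'E' 2>/dev/null
from h import *
c=cap("wrist","w16.png");s=ctrl.sense(); e=s['ee_pos']; print(s['time_s'],e,s['finger_gap'],s['wrist_force'])
print('lid',circ(c,(.463,.28),.124),circ(c,(.463,.28),.142,.009))
d=cap("scene","s2.png")
a=cv2.resize(c['frame'],(400,300)); b=cv2.resize(d['frame'][200:320,200:360],(400,300),interpolation=cv2.INTER_CUBIC)
cv2.imwrite('pics/fin.png',np.hstack([a,b])[:,:,::-1])
E
```

```text
35.2 [0.46282518 0.1013361  0.2224979 ] 0.08558336977323085 [-0.55831502 -0.0877064  -0.24310794]
lid [[130.1749   0.462    0.282 ]
 [123.3086   0.464    0.28  ]
 [122.1746   0.462    0.281 ]] [[  nan 0.477 0.294]
 [  nan 0.477 0.293]
 [  nan 0.477 0.292]]
```

View pics/fin.png

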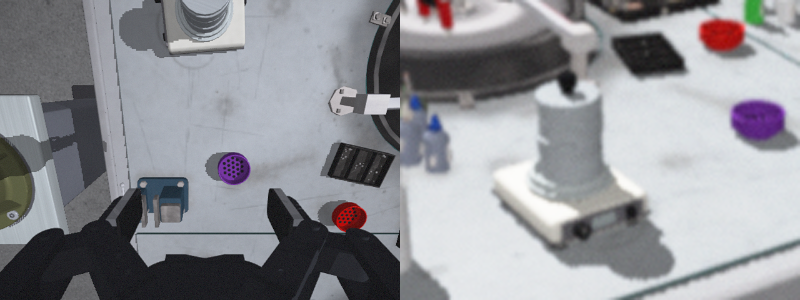

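The picture shows the closed stack upright and level on the shaker, with the knob at (567,80); the purple and red decoys have not moved.

```bash
python3 -c "
from bench import ctrl; print(ctrl.sign_off())"
```

```text
the job is handed in; nothing more can be done
None
```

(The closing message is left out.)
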